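# Sweep casting offcuts into the catch drawer and shut it

## Robot

A 6-joint arm with a two-finger parallel gripper is mounted at the origin on the work surface. World frame = base frame: x ahead of the robot, y to its left, z up, the work surface at z = 0. Lengths are in m, angles in degrees, forces in N, time in s.
With the tool pointing down it reaches from about 0.4 to 0.825 m from the base axis. Payload 7 kg.
Tool frame: the origin (TCP) lies at the very end of the fingers, on their centre line; the grasp point (between the pads) lies 19 mm behind it; z points along the fingers, y is the line along which they close (so a half turn about z gives the same grasp; the last joint's range is limited). The gripper opens to 88 mm and grips with 3 to 60 N. Pads are 19 mm wide; open, the fingers measure 130 mm over their backs; the gripper's body (78 mm by 193 mm) begins 47 mm behind the grasp point.
Start: joints at [-48.295, 20.546, 0.682, 0, -70.136, -16.507], TCP at [0.287, -0.611, 0.227] pointing down, gripper open.
Joint ranges: [-176.03, 176.03], [-82.01, 121.73], [-58.28, 71.71], [-173.87, 95.51], [-174.79, -0.11], [-173.66, 173.66]. Speed limits (degrees/s): [136.94, 136.94, 172.46, 180, 180, 180].

## Interface

Orientations are given as [roll, pitch, yaw] about the fixed x, y, z axes, in that order (R = Rz(yaw) Ry(pitch) Rx(roll)).
In Python, from plant import get_state, capture, close_job, regions_of gives the robot as it stands.
- The arm moves only by the tool jog_arm, never from a script. Its argument "moves" is a list of rows, each a list of 3 entries, a list of its own where there are three numbers: the shift along the tool's x, y, z in cm, then the turn about the tool's z in degrees, then the finger opening in cm, from 0 to 8.76. A call has 1 to 12 rows; each row shifts and turns the commanded pose from where the row before left it, along the tool's axes as they then stand; what a row does not reach is not made up. A row lasts 1/8 s, in which the tool goes at most 62.5 mm and 10.7 degrees, less where a joint would pass 70% of its speed; a pose out of reach is approached as far as the arm can. A call is refused whole if a number of a shift passes 6.25 or a number of a turn 10.7, either way. A call with a gripper value outside its range is refused whole. The fingers move at their own pace and stop on an object; "newtons" is the grip in N (left out, the last holds). Time passes only in rows, so rows that do not move let the fingers close. It gives the time, the measured TCP pose, the force, the opening and the grip force at its end, in the units of the state.
- get_state(): the state, without advancing time (a new reading comes with each control period).
- capture(name): name is "scene" or "top"; returns a dict with "pixels" (480x640x3 uint8, blue, green, red), "mtx" (3x3 intrinsics, pixels), "world_from_camera" (4x4, takes a point from camera to world coordinates). Camera axes: x right, y down, z forward; pixel columns grow to the right and rows downward; lengths in m; the calibration is good to about 2 mm. A picture is of the moment at which its call begins. There is no depth.
- close_job(): hands the job in; it is judged then, once.
Trained networks look in a picture, given as the dict that the camera call returned (one of the last four; its "shot" number tells which), for a name from the list of things; names that differ only in an ending like _2 or _b are one class to them, and where a whole thing is asked for, a point or a joint stands for the part that bears it (a point fixed in the world has none). Each returns a list of dicts, best first, with "confidence" (0 to 1); they miss things now and then, are a little off and sometimes report something else, mostly with a low value. They report only what shows in the picture. A call takes as long as a camera call.
- regions_of(picture, thing): "pixels" (480x640 bool, what is visible of it) and "pixel" ([column, row] in pixels, amid what is visible of it).
The state is a dict: "time_s": time; "joints": joint angles; "qd": joint speeds; "joint_torque": joint torques, N m; "tcp_pos": TCP position; "eef_rot": TCP orientation; "contact_force": force on the tool from outside, world axes, zero at the start; "moment": the same for the moment, N m; "gripper_width": finger opening in m; "gripper_force": force on a finger pad.
Only numpy, scipy, OpenCV 4.12 (cv2) and the standard library are available. Lean on these libraries where they do the work, as an engineer would, in place of code of your own. Each camera call takes 0.05 s, during which the arm holds its last target. There are 200 camera calls.

## Task

Clear the metal scrap off the work board: with the fingertips, sweep the three casting offcuts across the board and over its open front edge into the pulled-out catch drawer below, then push the drawer fully shut. Sweep the pieces along the board, do not pick them up, and leave the plaster model standing on the board, and the bowl and spray can beside it, where they are.

Things in the scene. Friction and masses are not known exactly. Their poses are not given: they have to be found in the camera images.
- bench_unit: Work unit fixed to the bench: pale beech board 220 mm deep (x) by 290 mm wide (y) over a catch drawer. Origin: centre of its underside, on the bench; the board's flat top is 75 mm above it. A rim 10 mm thick, 12 mm high stands on the board's back (inner face x = +100 mm) and sides (inner faces y = +/-135 mm). The front edge is open.
- front_edge (a point): Middle of the board's open front edge, on its top face, at x = -110 mm of the unit; axes as the unit's. The unit's -x points from here out over the pulled-out drawer.
- drawer (a joint): Catch drawer's opening in m: 0 is fully shut (mechanical stop), larger is pulled out towards the unit's -x; starts 75 to 105 mm out, end stop at 110 mm. Slides with about 2 N of friction and stays where it is left. It has no handle, only a shallow notch in the top of its front.
- drawer_floor (a point): Centre of the drawer's inner floor, on its upper face, 9 mm above the bench; axes along those of the unit. Inside, the white drawer is 190 mm deep (x) and 252 mm wide (y); its walls rise 38 mm above the floor, and it has no cover where it stands out in front of the board.
- drawer_front (a point): Point on the outer face (towards the unit's -x) of the drawer's wooden front panel, at mid-width, 40 mm above the bench. The panel is 290 mm wide and 10 mm thick and reaches from 4 to 58 mm above the bench, only to 44 mm in the 70 mm wide notch at its middle. When shut, its outer face is 10 mm in front of the board's front edge.
- button_small_center (a point): Small cast-metal button standing on the board: a round disc 24 mm across and 6 mm high that tapers to one upright stub 7 mm thick in its middle; 22 mm high in all, about 28 g. This point is at half its height (11 mm above the board).
- button_large_center (a point): Large cast-metal button standing on the board: a round disc 30 mm across and 7 mm high, domed, with two short stubs that spread like a V; 24 mm high in all, about 45 g. This point is at half its height (12 mm above the board).
- runner_bar_center (a point): Cast-metal runner bar lying flat on the board: a round bar 8 mm thick and 38 mm long (along its y) with two 14 mm side stubs of the same thickness towards its +x, like a U, 22 mm across; about 20 g. This point is its balance point, 3.5 mm from the bar's centre line towards the stubs, 4 mm above the board.
- model_center (a point): Sectional plaster model, to be left alone: a block 24 mm (x) by 40 mm (y) with three teeth on it, 29 mm high, about 50 g, standing loose on the board among the offcuts. This point is 14 mm above the board.
- bowl: Red mixing bowl, to be left alone: 116 mm across, 70 mm high, on the bench. Origin: centre of its underside.
- spray_can: Spray can, to be left alone: 54 mm across, 170 mm high, on the bench. Origin: centre of its underside.

How it is judged:
By the outcome, as a careful person would: the job done as asked, in the order asked, and still so for the second after the job is handed in, with the robot touching nothing.
It also fails if it takes over 67 s, if anything falls off the work surface, if the arm or the gripper's body presses on something with over 40 N, if the wrist force passes 120 N, or if a joint passes its speed limit or range.

## Working session

There is one attempt and no reset: what is moved stays moved. The work goes in short steps, Python scripts to look and compute and a tool call to move; the robot and the scene stay as the last step left them, time stands still between calls to the robot, and variables do not carry over. Pictures are saved under pics/ and viewed, at most 10 in all, crops included, and the job is handed in when it is done.

Besides the shell and the picture viewer there is one more tool, called by a JSON object that holds its "name" and its "arguments". jog_arm: Moves the arm, as the interface text tells. Its arguments: {"type":"object","properties":{"moves":{"type":"array"},"newtons":{"type":"number"}},"required":["moves"]}

```bash
mkdir -p pics
cat > h.py <<'E'
import numpy as np, cv2
from plant import get_state, capture, close_job, regions_of
def onplane(p,uv,z):
    K=p["mtx"];T=np.array(p["world_from_camera"])
    d=T[:3,:3]@np.linalg.solve(np.array(K),[uv[0],uv[1],1.]);o=T[:3,3]
    return o+d*(z-o[2])/d[2]
def proj(p,P):
    T=np.linalg.inv(np.array(p["world_from_camera"]));q=np.array(p["mtx"])@(T[:3,:3]@np.array(P)+T[:3,3]);return q[:2]/q[2]
E
python3 - <<'E'
from h import *
s=get_state();print(s)
for n in ["top","scene"]:
    p=capture(n);cv2.imwrite(f"pics/{n}0.png",p["pixels"]);print(n,np.round(p["world_from_camera"],3).tolist(),np.round(p["mtx"],1).tolist())
    for t in ["button_small_center","button_large_center","runner_bar_center","model_center","bowl","spray_can","bench_unit","drawer"]:
        for r in regions_of(p,t)[:2]:
            z={"b":.0}.get(t,.083); z=.086 if 'button' in t else z
            print(t,round(r["confidence"],2),np.round(r["pixel"],1),r["pixels"].sum(),np.round(onplane(p,r["pixel"],z),3))
E
```

```text
{'time_s': 0.0, 'joints': array([-4.82943031e+01,  2.05908389e+01,  6.35204461e-01, -2.11362059e-02,
       -7.01365144e+01, -1.65057085e+01]), 'qd': array([ 0.04890311, -0.08267309, -0.02581964, -0.03550886,  0.10891724,
       -0.02429209]), 'joint_torque': array([ 4.85823675e-04, -5.82714200e+01,  2.93064612e+01,  6.99748233e+00,
        6.93586378e-03, -1.56536134e-04]), 'tcp_pos': array([ 0.28716448, -0.61033367,  0.2256371 ]), 'eef_rot': array([ 1.79906003e+02, -7.13239661e-03, -1.54807203e+02]), 'contact_force': array([0.19150356, 0.62945331, 0.02598611]), 'moment': array([-0.01541184,  0.00562075, -0.03121163]), 'gripper_force': 0.0, 'gripper_width': 0.08763560015519384}
top [[0.007, -0.982, 0.186, 0.377], [-1.0, -0.006, 0.007, -0.02], [-0.005, -0.186, -0.982, 1.219], [0.0, 0.0, 0.0, 1.0]] [[504.1, 0.0, 310.4], [0.0, 504.1, 235.6], [0.0, 0.0, 1.0]]
model_center 0.7 [351.5 200.1] 162 [ 0.677 -0.108  0.083]
model_center 0.15 [272.  220.9] 4943 [0.627 0.076 0.083]
bowl 0.58 [506.3 263.1] 2037 [ 0.532 -0.457  0.083]
spray_can 0.61 [ 87.6 238.4] 1106 [0.583 0.499 0.083]
bench_unit
[... 155 characters left out ...]
.144, -0.215], [0.015, -0.807, -0.59, 0.912], [0.0, 0.0, 0.0, 1.0]] [[609.5, 0.0, 322.9], [0.0, 609.5, 243.1], [0.0, 0.0, 1.0]]
button_small_center 0.75 [361.4 277.7] 4388 [0.724 0.046 0.086]
button_large_center 0.5 [294.  240.4] 123 [ 0.569 -0.079  0.086]
runner_bar_center 0.33 [284.2 271.1] 265 [ 0.674 -0.114  0.083]
model_center 0.58 [284.3 271.8] 238 [ 0.676 -0.114  0.083]
bowl 0.73 [123.8 260.4] 1819 [ 0.584 -0.458  0.083]
bowl 0.56 [282.6 254.6] 91 [ 0.615 -0.11   0.083]
spray_can 0.58 [530.6 228.3] 1484 [0.599 0.491 0.083]
spray_can 0.27 [306.8 223.7] 63 [ 0.501 -0.039  0.083]
bench_unit 0.56 [312.4 269.7] 14320 [ 0.678 -0.053  0.083]
drawer 0.77 [363.  277.8] 4335 [0.722 0.05  0.083]
```

View pics/top0.png

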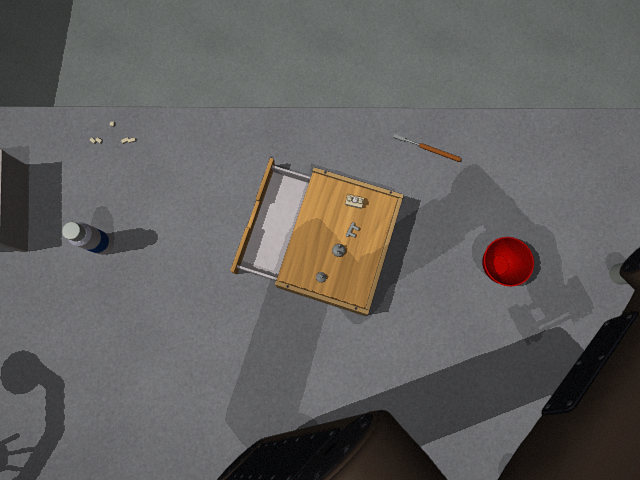

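View pics/scene0.png

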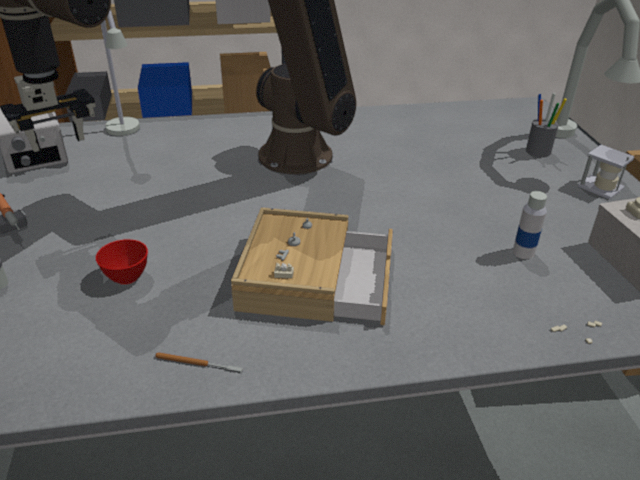

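The top view shows the board, with its open front towards +y (image left). The model is at (355,201), the runner at (353,230), the large button at (338,250) and the small button at (321,277). I'll zoom in for accurate points.

Run:
```python
from h import *
p=capture("top");c=p["pixels"][150:325,225:415];cv2.imwrite("pics/crop.png",cv2.resize(c,None,fx=3.4,fy=3.4,interpolation=cv2.INTER_CUBIC))
```

```text
(no output)
```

View pics/crop.png

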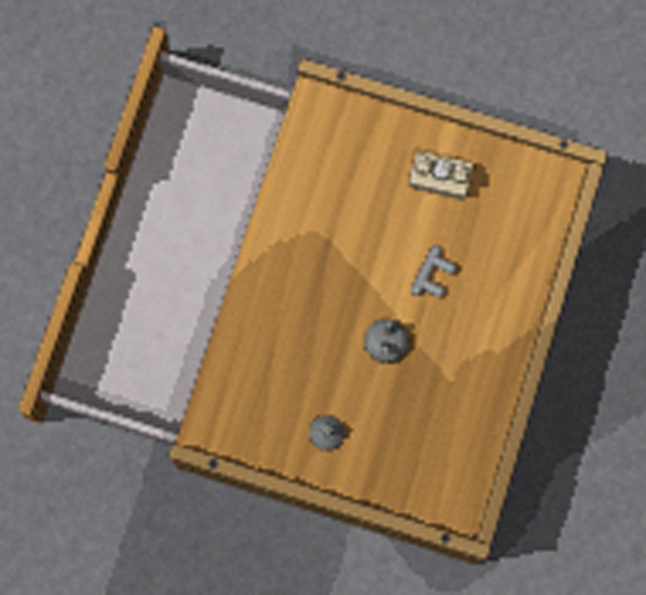

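The crop shows the rim-top corners at (302,61), (606,154), (487,555) and (174,455). The model is at (442,172), the runner at (434,272), the large button at (388,340) and the small button at (327,433). The drawer panel runs from (155,28) to (24,412).

```bash
cat >> h.py <<'E'
def full(u): return (np.array(u)+.5)/3.4-.5+np.array([225,150])
E
python3 - <<'E'
from h import *
p=capture("top")
C=np.array([onplane(p,full(u),.087)[:2] for u in [(302,61),(606,154),(487,555),(174,455)]])
print(np.round(C,4).tolist(),[round(np.linalg.norm(C[i]-C[(i+1)%4]),4) for i in range(4)])
# fit rigid: unit coords  : front-far = (-.11, s*.145)
U=np.array([[-.11,.145],[.11,.145],[.11,-.145],[-.11,-.145]])
a=C-C.mean(0); H=U.T@a; u,s,vt=np.linalg.svd(H); R=(u@vt).T; print(np.linalg.det(R), R, np.degrees(np.arctan2(R[1,0],R[0,0])),C.mean(0), "res",np.round(a-U@R.T,4).tolist())
c=C.mean(0); np.savez("unit.npz",R=R,c=c)
for n,u,z in [("model",(442,174),.09),("runner",(434,272),.079),("large",(388,341),.083),("small",(327,433),.082),("dr1",(155,28),.058),("dr2",(24,412),.058)]:
    w=onplane(p,full(u),z)[:2]; print(n,np.round(w,4),"unit",np.round(R.T@(w-c),4))
for n in ["bowl","spray_can"]:
    print(n,[np.round(onplane(p,r["pixel"],.03 if n=="bowl" else .08),3) for r in regions_of(p,n)[:1]])
E
```

```text
[[0.7544, -0.0189], [0.6893, -0.2266], [0.4181, -0.1417], [0.482, 0.064]] [np.float64(0.2177), np.float64(0.2841), np.float64(0.2154), np.float64(0.2847)]
1.0 [[-0.29599265  0.95519022]
 [-0.95519022 -0.29599265]] -107.21707035108251 [ 0.58596574 -0.08081044] res [[-0.0026, -0.0002], [-0.0026, 0.0022], [0.0032, 0.0012], [0.002, -0.0032]]
model [ 0.6738 -0.1144] unit [0.0061 0.0938]
runner [ 0.6081 -0.1093] unit [0.0207 0.0295]
large [ 0.5598 -0.0778] unit [ 0.0048 -0.0259]
small [ 0.4978 -0.0371] unit [-0.0157 -0.0972]
dr1 [0.788  0.0858] unit [-0.2189  0.1437]
dr2 [0.5133 0.169 ] unit [-0.2171 -0.1433]
bowl [array([ 0.539, -0.478,  0.03 ])]
spray_can [array([0.58 , 0.501, 0.08 ])]
```

{"name": "jog_arm", "arguments": {"moves": [[[0,0,0],-9.5,1],[[0,0,0],-9.5,1],[[0,0,0],-9.5,1],[[0,0,0],-9.5,1],[[0,0,0],-9.6,1],[[-2,0,0],0,1],[[-4,0,0],0,1],[[-4,0,0],0,1],[[-4,0,0],0,1],[[-4,-1,0],0,1],[[-4,-1,0],0,1],[[-4,-1,0],0,1]]}}

```text
time_s: 2.6
tcp_pos: [0.3933, -0.3693, 0.2269]
eef_rot: [-180.0, 0.0, -107.4]
contact_force: [1.1, -0.0, 0.3]
gripper_width: 0.0096
gripper_force: 0.0
```

{"name": "jog_arm", "arguments": {"moves": [[[-4,0,0],0,1],[[-4,0,0],0,1],[[-4,0,0],0,1],[[-4,0,0],0,1],[[-4,0,0],0,1],[[-4,0,0],0,1],[[-4,0,0],0,1],[[-2,0,0],0,1],[[0,0,0],0,1],[[0,0,0],0,1]]}}

```text
time_s: 3.85
tcp_pos: [0.4811, -0.0846, 0.2266]
eef_rot: [-180.0, 0.0, -107.3]
contact_force: [0.6, -0.3, -0.6]
gripper_width: 0.01
gripper_force: 0.0
```

```bash
cat >> h.py <<'E'
U=np.load("unit.npz") if __import__("os").path.exists("unit.npz") else None
def where():
    s=get_state();t=s["tcp_pos"];u=U["R"].T@(t[:2]-U["c"])
    print("t",round(s["time_s"],2),"unit",np.round(u*100,2),"z",round(t[2]*100,2),"rot",np.round(s["eef_rot"],1),"F",np.round(s["contact_force"],1),"w",round(s["gripper_width"]*100,2))
E
python3 -c "from h import *; where()"
```

```text
t 3.85 unit [ 3.47 -9.9 ] z 22.66 rot [-180.     0.  -107.3] F [ 0.6 -0.3 -0.6] w 1.0
```

{"name": "jog_arm", "arguments": {"moves": [[[0,-0.2,3],0,1],[[0,0,3],0,1],[[0,0,3],0,1],[[0,0,2],0,1],[[0,0,1],0,1],[[0,0,1],0,1],[[0,0,0.7],0,1],[[0,0,0],0,1],[[0,0,0],0,1]]}}

```text
time_s: 4.97
tcp_pos: [0.4839, -0.0852, 0.09]
eef_rot: [-180.0, 0.0, -107.2]
contact_force: [0.4, 0.9, 0.2]
gripper_width: 0.0101
gripper_force: 0.0
```

Run:
```python
from h import *
where()
p=capture("scene");c=p["pixels"][195:325,220:400];a=cv2.resize(c,None,fx=4.2,fy=4.2,interpolation=cv2.INTER_CUBIC);cv2.imwrite("pics/s1.png",a)
```

```text
t 4.97 unit [ 3.44 -9.62] z 9.0 rot [-180.     0.  -107.2] F [0.4 0.9 0.2] w 1.01
```

View pics/s1.png

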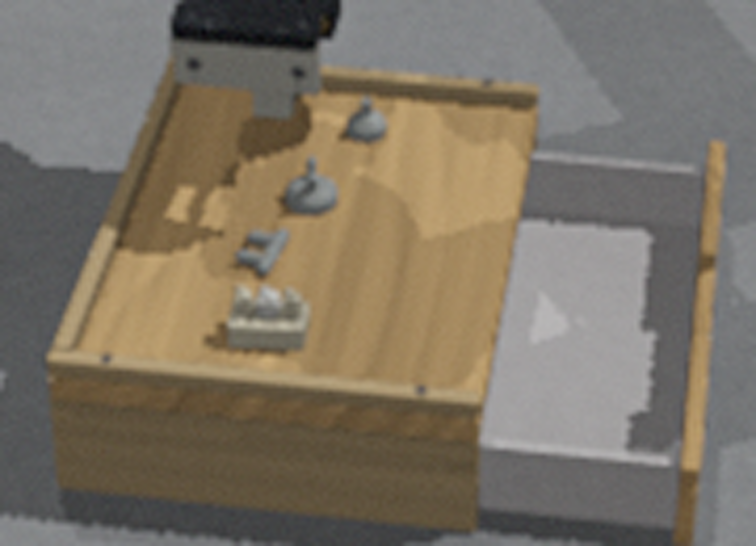

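The closed fingers stand at (275,105), behind the small button at (367,125), and all the pieces are clear of them. Lowering and sweeping.

{"name": "jog_arm", "arguments": {"moves": [[[0,0,0.6],0,1],[[0,0,0.5],0,1],[[0,0,0],0,1],[[-0.5,0,0],0,1],[[-1,0,0],0,1],[[-0.5,0,0],0,1],[[-0.5,0,0],0,1],[[-0.7,0,0],0,1],[[-1,0,0],0,1],[[-1,0,0],0,1],[[-1,0,0],0,1],[[-1,0,0],0,1]]}}

```text
time_s: 6.52
tcp_pos: [0.505, -0.0158, 0.0785]
eef_rot: [180.0, -0.0, -107.2]
contact_force: [0.4, -0.3, -0.0]
gripper_width: 0.0096
gripper_force: 0.1
```

Run:
```python
from h import *
where()
p=capture("scene");c=p["pixels"][195:325,220:400];a=cv2.resize(c,None,fx=4.2,fy=4.2,interpolation=cv2.INTER_CUBIC);cv2.imwrite("pics/s2.png",a)
```

```text
t 6.53 unit [-3.82 -9.66] z 7.85 rot [ 180.    -0.  -107.2] F [ 0.4 -0.3 -0. ] w 0.96
```

View pics/s2.png

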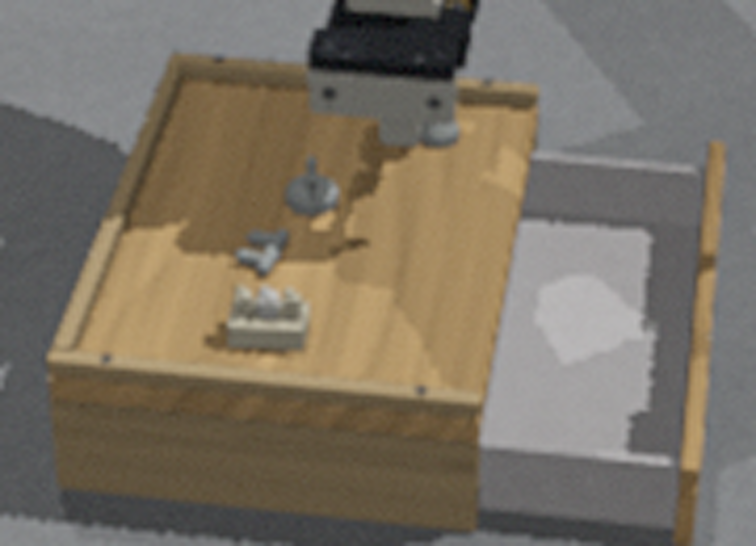

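The button sits at (440,133), right in front of the fingertips and moving with them. Carrying on over the edge.

{"name": "jog_arm", "arguments": {"moves": [[[-1,0,0],0,1],[[-1,0,0],0,1],[[-1,0,0],0,1],[[-0.8,0,0],0,1],[[-0.7,0,0],0,1],[[-0.7,0,0],0,1],[[-0.7,0,0],0,1],[[-0.7,0,0],0,1],[[-0.7,0,0],0,1],[[-0.7,0,0],0,1],[[-0.2,0,0],0,1],[[0,0,0],0,1]]}}

```text
time_s: 8.07
tcp_pos: [0.529, 0.0619, 0.0785]
eef_rot: [180.0, -0.0, -107.2]
contact_force: [0.3, 0.5, -0.1]
gripper_width: 0.0101
gripper_force: 0.0
```

{"name": "jog_arm", "arguments": {"moves": [[[0,0,-2],0,1],[[0,0,-4],0,1],[[0,-3,-1],0,1],[[4,-4,0],0,1],[[4,0,0],0,1],[[4,0,0],0,1],[[4,0,0],0,1],[[0.6,0,0],0,1],[[0,0,0],0,1],[[0,0,0],0,1]]}}

```text
time_s: 9.32
tcp_pos: [0.5472, -0.1168, 0.1486]
eef_rot: [-180.0, 0.0, -107.2]
contact_force: [0.5, 0.3, -0.1]
gripper_width: 0.0101
gripper_force: 0.0
```

Run:
```python
from h import *
where()
p=capture("scene");c=p["pixels"][195:325,220:400];a=cv2.resize(c,None,fx=4.2,fy=4.2,interpolation=cv2.INTER_CUBIC);cv2.imwrite("pics/s3.png",a)
```

```text
t 9.32 unit [ 4.59 -2.64] z 14.86 rot [-180.     0.  -107.2] F [ 0.5  0.3 -0.1] w 1.01
```

View pics/s3.png

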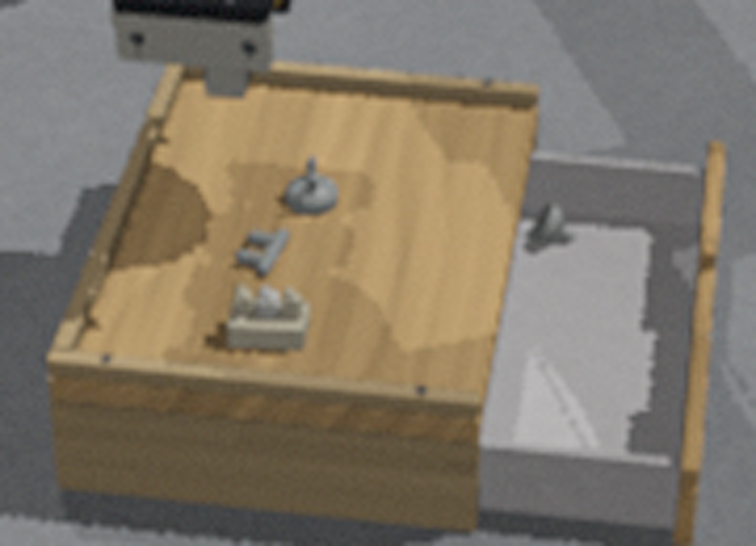

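The small button at (548,225) is in the drawer. Next, the large button.

{"name": "jog_arm", "arguments": {"moves": [[[0,0.2,3],0,1],[[0,0,2],0,1],[[0,0,1.5],0,1],[[0,0,0.5],0,1],[[0,0,0],0,1],[[-0.6,0,0],0,1],[[-0.6,0,0],0,1],[[-0.5,0,0],0,1],[[-0.5,0,0],0,1],[[-0.7,0,0],0,1],[[-1,0,0],0,1],[[-1,0,0],0,1]]}}

```text
time_s: 10.88
tcp_pos: [0.5597, -0.0693, 0.0786]
eef_rot: [-180.0, 0.0, -107.2]
contact_force: [0.3, -0.2, -0.4]
gripper_width: 0.0099
gripper_force: 0.2
```

{"name": "jog_arm", "arguments": {"moves": [[[-1,0,0],0,1],[[-1,0,0],0,1],[[-1,0,0],0,1],[[-1,0,0],0,1],[[-1,0,0],0,1],[[-1,0,0],0,1],[[-0.7,0,0],0,1],[[-0.7,0,0],0,1],[[-0.7,0,0],0,1],[[-0.7,0,0],0,1],[[-0.7,0,0],0,1],[[-0.7,0,0],0,1]]}}

```text
time_s: 12.38
tcp_pos: [0.5898, 0.0279, 0.0785]
eef_rot: [-180.0, 0.0, -107.2]
contact_force: [0.1, 0.1, -0.4]
gripper_width: 0.0099
gripper_force: 0.0
```

{"name": "jog_arm", "arguments": {"moves": [[[-0.7,0,0],0,1],[[-0.7,0,0],0,1],[[-0.2,0,0],0,1],[[0,0,0],0,1],[[0,0,-2],0,1],[[0,0,-4],0,1],[[0,0,-1],0,1],[[3,0,0],0,1],[[3,0,0],0,1],[[0,0,0],0,1]]}}

```text
time_s: 13.62
tcp_pos: [0.5755, -0.0162, 0.1482]
eef_rot: [180.0, -0.0, -107.3]
contact_force: [0.8, -0.2, 0.3]
gripper_width: 0.0102
gripper_force: 0.0
```

Run:
```python
from h import *
where()
p=capture("scene");c=p["pixels"][195:325,220:400];a=cv2.resize(c,None,fx=4.2,fy=4.2,interpolation=cv2.INTER_CUBIC);cv2.imwrite("pics/s4.png",a)
```

```text
t 13.62 unit [-5.86 -2.91] z 14.82 rot [ 180.    -0.  -107.3] F [ 0.8 -0.2  0.3] w 1.02
```

View pics/s4.png

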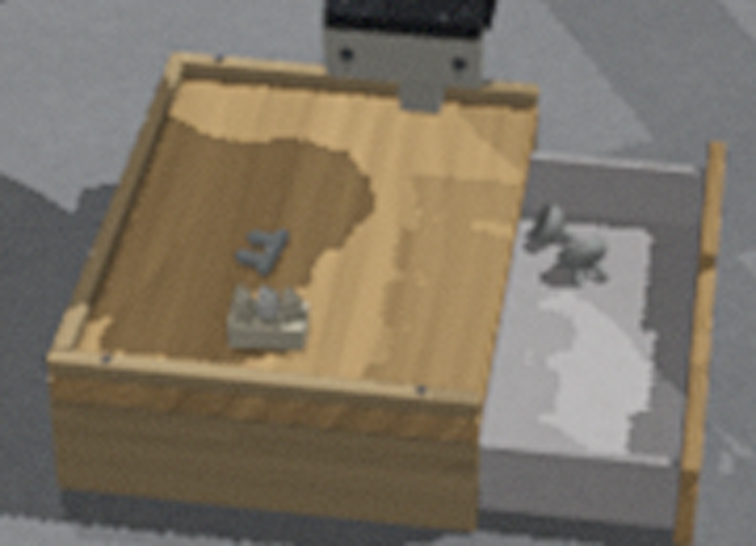

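Both buttons are in the drawer, at (548,225) and (580,255). Next, the runner bar.

{"name": "jog_arm", "arguments": {"moves": [[[3,-2,0],0,1],[[3,-2,0],0,1],[[3,-1.6,0],0,1],[[2.7,0,0],0,1],[[0,0,0],0,1],[[0,0,3],0,1],[[0,0,2],0,1],[[0,0,1.5],0,1],[[0,0,0.5],0,1],[[0,0,0],0,1]]}}

```text
time_s: 14.92
tcp_pos: [0.5958, -0.1426, 0.0786]
eef_rot: [-180.0, -0.0, -107.2]
contact_force: [-0.9, -0.2, 1.2]
gripper_width: 0.01
gripper_force: 0.0
```

{"name": "jog_arm", "arguments": {"moves": [[[-0.5,0,0],0,1],[[-0.5,0,0],0,1],[[-0.5,0,0],0,1],[[-0.5,0,0],0,1],[[-0.6,0,0],0,1],[[-0.8,0,0],0,1],[[-0.8,0,0],0,1],[[-0.8,0,0],0,1],[[-0.8,0,0],0,1],[[-0.8,0,0],0,1]]}}

```text
time_s: 16.18
tcp_pos: [0.6152, -0.0793, 0.0785]
eef_rot: [180.0, 0.0, -107.2]
contact_force: [-0.5, 0.0, -0.0]
gripper_width: 0.0099
gripper_force: 0.1
```

Run:
```python
from h import *
where()
p=capture("scene");c=p["pixels"][195:325,220:400];a=cv2.resize(c,None,fx=4.2,fy=4.2,interpolation=cv2.INTER_CUBIC);cv2.imwrite("pics/s5.png",a)
```

```text
t 16.18 unit [-1.    2.74] z 7.85 rot [ 180.     0.  -107.2] F [-0.5  0.  -0. ] w 0.99
```

View pics/s5.png

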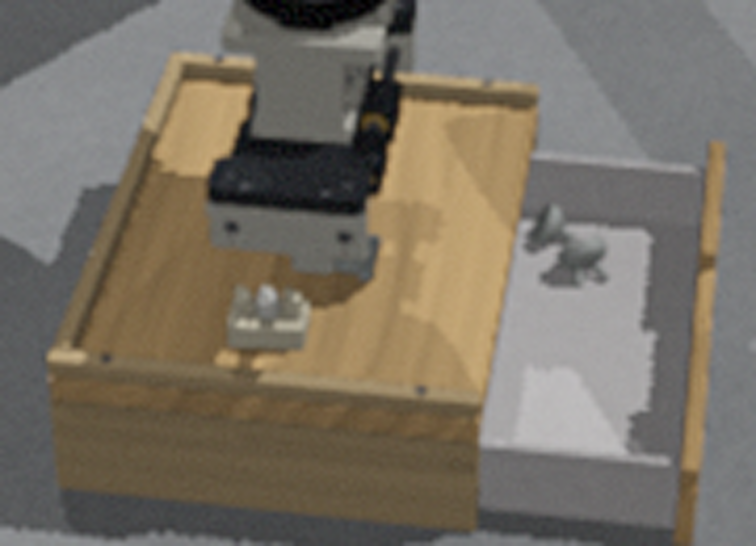

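The runner at (360,255) is being pushed square, and the model hasn't moved. Finishing this sweep.

{"name": "jog_arm", "arguments": {"moves": [[[-1,0,0],0,1],[[-1,0,0],0,1],[[-1,0,0],0,1],[[-1,0,0],0,1],[[-1,0,0],0,1],[[-1,0,0],0,1],[[-0.7,0,0],0,1],[[-0.7,0,0],0,1],[[-0.7,0,0],0,1],[[-0.7,0,0],0,1],[[-0.7,0,0],0,1],[[-0.7,0,0],0,1]]}}

```text
time_s: 17.73
tcp_pos: [0.6453, 0.018, 0.0785]
eef_rot: [180.0, 0.0, -107.2]
contact_force: [0.4, 0.5, 0.4]
gripper_width: 0.0099
gripper_force: 0.0
```

{"name": "jog_arm", "arguments": {"moves": [[[-0.7,0,0],0,1],[[-0.3,0,0],0,1],[[0,0,0],0,1],[[0,0,-2],0,0],[[0,0,-2],0,0],[[0,0,-1],0,0],[[-3,1,0],0,0],[[-3,1,0],0,0],[[-3,0.8,0],0,0],[[-3,0,0],0,0],[[-1,0,0],0,0],[[0,0,0],0,0]]}}

```text
time_s: 19.23
tcp_pos: [0.6599, 0.16, 0.128]
eef_rot: [180.0, -0.0, -107.2]
contact_force: [-0.1, -0.4, -0.4]
gripper_width: 0.0005
gripper_force: 0.0
```

Run:
```python
from h import *
where()
p=capture("scene");a=cv2.resize(p["pixels"][195:325,220:400],None,fx=4.2,fy=4.2,interpolation=cv2.INTER_CUBIC);cv2.imwrite("pics/s6.png",a)
```

```text
t 19.23 unit [-25.19  -0.06] z 12.8 rot [ 180.    -0.  -107.2] F [-0.1 -0.4 -0.4] w 0.05
```

View pics/s6.png

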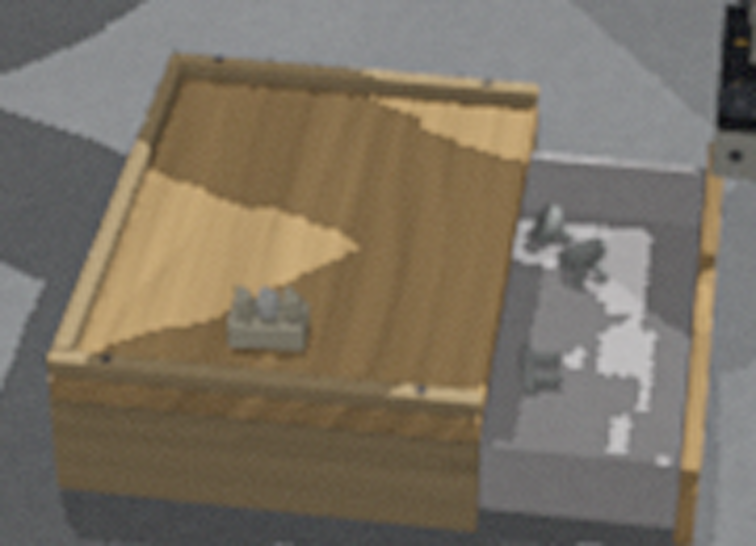

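All three offcuts are in the drawer, the runner at (545,368), and the model stands untouched at (267,320). Now the drawer gets pushed shut.

{"name": "jog_arm", "arguments": {"moves": [[[0,0,3],0,0],[[0,0,3],0,0],[[0,0,2],0,0],[[0,0,1],0,0],[[0,0,0.6],0,0],[[0,0,0],0,0],[[0.6,0,0],0,0],[[0.6,0,0],0,0],[[0.5,0,0],0,0],[[0.4,0,0],0,0],[[0.4,0,0],0,0],[[0.4,0,0],0,0]]}}

```text
time_s: 20.78
tcp_pos: [0.6515, 0.1319, 0.0328]
eef_rot: [-180.0, 0.0, -107.2]
contact_force: [0.6, 2.6, 1.1]
gripper_width: 0.0005
gripper_force: 1.1
```

{"name": "jog_arm", "arguments": {"moves": [[[0.5,0,0],0,0],[[0.6,0,0],0,0],[[0.7,0,0],0,0],[[0.7,0,0],0,0],[[0.7,0,0],0,0],[[0.7,0,0],0,0],[[0.7,0,0],0,0],[[0.7,0,0],0,0],[[0.7,0,0],0,0],[[0.7,0,0],0,0],[[0.7,0,0],0,0]]}}

```text
time_s: 22.15
tcp_pos: [0.6291, 0.0607, 0.0325]
eef_rot: [180.0, -0.0, -107.2]
contact_force: [0.4, 3.1, 1.1]
gripper_width: 0.0001
gripper_force: 1.2
```

```bash
python3 -c "from h import *; where()"
```

```text
t 22.15 unit [-14.79  -0.06] z 3.25 rot [ 180.    -0.  -107.2] F [0.4 3.1 1.1] w 0.01
```

{"name": "jog_arm", "arguments": {"moves": [[[0.5,0,0],0,0],[[0.4,0,0],0,0],[[0.3,0,0],0,0],[[0.15,0,0],0,0],[[0.1,0,0],0,0],[[0,0,0],0,0]]}}

```text
time_s: 22.9
tcp_pos: [0.6249, 0.0472, 0.0324]
eef_rot: [180.0, -0.0, -107.2]
contact_force: [-0.3, 0.6, 0.8]
gripper_width: 0.0002
gripper_force: 0.5
```

{"name": "jog_arm", "arguments": {"moves": [[[0.1,0,0],0,0],[[0.1,0,0],0,0],[[0,0,0],0,0]]}}

```text
time_s: 23.28
tcp_pos: [0.6245, 0.0457, 0.0325]
eef_rot: [180.0, 0.0, -107.2]
contact_force: [-0.5, 4.7, 0.0]
gripper_width: 0.0004
gripper_force: 2.1
```

{"name": "jog_arm", "arguments": {"moves": [[[0.1,0,0],0,0],[[0,0,0],0,0]]}}

```text
time_s: 23.52
tcp_pos: [0.6245, 0.0457, 0.0325]
eef_rot: [-180.0, 0.1, -107.2]
contact_force: [0.2, 8.3, -0.9]
gripper_width: 0.0006
gripper_force: 4.1
```

{"name": "jog_arm", "arguments": {"moves": [[[0.1,0,0],0,0],[[0,0,0],0,0]]}}

```text
time_s: 23.78
tcp_pos: [0.6245, 0.0456, 0.0325]
eef_rot: [-179.9, 0.2, -107.2]
contact_force: [-1.1, 13.4, -1.2]
gripper_width: 0.0004
gripper_force: 5.9
```

The drawer is at a hard stop: the force climbs with no motion. Backing off and checking.

{"name": "jog_arm", "arguments": {"moves": [[[-0.5,0,0],0,0],[[-1.5,0,0],0,0],[[-3,0,0],0,0],[[-4,0,-2],0,0],[[-2,0,-4],0,0],[[0,0,-4],0,0],[[0,0,-3],0,0],[[0,0,0],0,0],[[0,0,0],0,0]]}}

```text
time_s: 24.9
tcp_pos: [0.6562, 0.1495, 0.162]
eef_rot: [180.0, -0.0, -107.2]
contact_force: [-0.9, 0.0, 0.4]
gripper_width: 0.0001
gripper_force: 0.0
```

Run:
```python
from h import *
where()
p=capture("scene");a=cv2.resize(p["pixels"][195:325,220:400],None,fx=4.2,fy=4.2,interpolation=cv2.INTER_CUBIC)
q=capture("top");b=cv2.resize(q["pixels"][150:325,225:415],None,fx=3,fy=3,interpolation=cv2.INTER_CUBIC)
a=cv2.resize(a[:,:],(400,289));o=np.zeros((525,800,3),np.uint8);b=cv2.resize(q["pixels"][160:310,240:350],(400,545))[:525];o[:289,:400]=a;o[:,400:]=b
cv2.imwrite("pics/end.png",o)
```

```text
t 24.9 unit [-24.08  -0.11] z 16.2 rot [ 180.    -0.  -107.2] F [-0.9  0.   0.4] w 0.01
```

View pics/end.png

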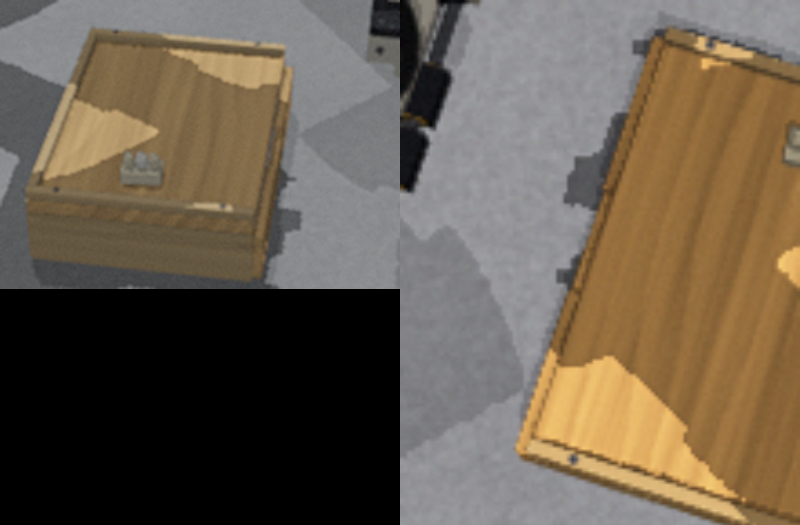

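The drawer is fully shut, with its front flush against the board's front edge. The board is empty except for the model, still in its place, and the robot is clear.

```bash
python3 -c "from h import *; print(close_job())"
```

```text
the job is handed in; nothing more can be done
None
```

I swept all three offcuts into the catch drawer, pushed it shut to its stop, and handed the job in at about 25 s, without touching the plaster model, bowl or spray can; no verdict came back.

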